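# Dock the lamp carriage on the slotted rail and lock it with the quarter-turn bolt

## Robot

A 6-joint arm with a two-finger parallel gripper is mounted at the origin on the work surface. World frame = base frame: x ahead of the robot, y to its left, z up, the work surface at z = 0. Lengths are in m, angles in rad, forces in N, time in s.
With the tool pointing down it reaches from about 0.35 to 0.975 m from the base axis. Payload 7.1 kg.
Tool frame: the origin (TCP) lies on the centre line of the jaws, within the pads' length; the fingertips stand 11 mm ahead of it and the grasp point (between the pads) lies 8 mm behind it; z points along the fingers, y is the direction in which the jaws open and shut (so a half turn about z gives the same grasp; the last joint's range is limited). The gripper opens to 88 mm and grips with 3 to 60 N. Pads are 20 mm wide; open, the fingers measure 115 mm over their backs; the gripper's body (75 mm by 178 mm) begins 61 mm behind the grasp point.
Start: joints at [1.293, 0.423, 1.63, -0, 1.089, -0.019], TCP at [0.16, 0.604, 0.234] pointing down, gripper open.
Joint ranges: [-3, 3], [-0.9, 2.11], [0.09, 2.58], [-1.31, 4.45], [0.11, 2.69], [-2.54, 2.54]. Speed limits (rad/s): [2.39, 2.39, 3.01, 3.14, 3.14, 3.14].

## Interface

Orientations are given as a rotation vector (axis times angle).
In Python, from station import robot gives the robot as it stands.
- The arm moves only by the tool move_arm, never from a script. Its argument "moves" is a list of rows, each a list of 7 numbers: the shift along the tool's x, y, z in m, then the turn, a rotation vector about the tool's x, y, z in rad, then the opening, from 0 (shut) to 1 (fully open). A call has 1 to 8 rows; each row shifts and turns the commanded pose from where the row before left it, along the tool's axes as they then stand; what a row does not reach is not made up. A row lasts 1/10 s, in which the tool goes at most 50 mm and 8.59 degrees, less where a joint would pass 70% of its speed; a pose out of reach is approached as far as the arm can. A call is refused whole if a number of a shift passes 0.05 or a number of a turn 0.15, either way. A call with a gripper value outside its range is refused whole. The fingers move at their own pace and stop on an object; "squeeze" is the grip in N (left out, the last holds). Time passes only in rows, so rows that do not move let the fingers close. It gives the time, the measured TCP pose, the force and the opening at its end, in the units of the state.
- robot.observe(): the state, without advancing time (a new reading comes with each control period).
- robot.read_camera(name): name is "side" or "top" or "wrist"; returns (picture, depth): 480x640x3 uint8, blue, green, red; 480x640 float32, m along the optical axis (not along the pixel's ray), 0 where there is no reading.
- robot.calibration(name): a dict with "intrinsics" (3x3 intrinsics, pixels), "R" (3x3) and "t" (3): a world point X has camera coordinates R X + t. Camera axes: x right, y down, z forward; pixel columns grow to the right and rows downward; lengths in m; the calibration is good to about 2 mm. The wrist camera is an equidistant fisheye: a pixel r from the principal point sees the ray r / f radians off the axis. A picture is of the moment at which its call begins: read the wrist's pose just before it. calibration takes no time and is no camera call; for the wrist camera it gives the pose at the moment of the call.
- robot.close_job(): hands the job in, once; it reports no verdict.
The state is a dict: "t": time; "qpos": joint angles; "joint_velocities": joint speeds; "effort": joint torques, N m; "position": TCP position; "orientation": TCP orientation; "ft_force": force on the tool from outside, world axes, zero at the start; "moment": the same for the moment, N m; "gripper_width": finger opening in m.
Only numpy, scipy, OpenCV 4.12 (cv2) and the standard library are available. Lean on these libraries where they do the work, as an engineer would, in place of code of your own. Each camera call takes 0.05 s, during which the arm holds its last target.

## Task

Get the microscope lamp ready: slide the lamp carriage along the bench rail towards the microscope until it clicks fully home against the end stop. Then take the red-winged hold-down bolt from the rack, lower it through the carriage's opening into the rail slot with its wings along the rail until its flange sits flat on the carriage, and twist it a quarter turn, either way, so that it is locked with its wings square across the rail, over the white marks. Let go, and leave the microscope and everything else on the bench and in the rack where it is.

Things in the scene. Friction and masses are not known exactly. Their poses are not given: they have to be found in the camera images.
- rail: Aluminium T-slot rail fixed to the bench, 420 mm long, 80 wide, 40 high. Origin under its centre on the bench, y along the rail towards the microscope, z up. Top face at z = 40; the slot along its middle is 23 mm wide between two 8 mm thick lips, the channel under them 44 mm wide with its floor at z = 12. Dark end stops stand on both ends (up to z = 62).
- carriage (a joint): How far the lamp carriage has been slid along the rail (m): 0 = at the end away from the microscope, 0.18 = home against the stop nearest the microscope. It only slides, along the rail's +y as the value grows, with 1 to 2 N of drag; over the last 11 mm a spring ball must be pushed over a ridge (about 11 N at worst), then snaps it home and holds it.
- lamp_handle (a point): Centre of the black handle on top of the carriage's ivory lamp house: a bar 66 mm long across the rail, 14 thick along the rail and 12 high, its middle 134 mm above the bench, 18 mm free under it (lamp house top at 110 mm). Axes as the rail's: the bar lies along x. The lamp house reaches 28 mm behind (-y) and 46 mm ahead (+y) of it.
- opening (a point): Centre of the bolt opening in the grey saddle plate of the carriage, at the plate's top, 52 mm above the bench; axes as the rail's. 25 mm wide (x), 44 long (y), over the rail slot; plate 12 mm thick. It lies 110 mm behind (-y) the lamp handle and moves with it. White marks beside it on the plate, along its x, show where the wings point when locked.
- bolt_grip (a point): Centre of the red wing grip of the T-head hold-down bolt: a flat bar 62 mm long (along this point's x), 14 thick (y), 26 high (z up), with parallel sides. The whole bolt is 100 mm tall, 0.2 to 0.36 kg; the grip's centre lies 53 mm above the underside of its flange and the grip's top is the bolt's top. Either way round along x is the same.
- bolt_flange (a point): Centre of the underside of the bolt's steel flange (54 mm round, 6 thick). Same axes as the grip. It rests on the rack's top at first, and 52 mm above the bench on the saddle plate when seated.
- bolt_head (a point): Centre of the bolt's T-head, 26.5 mm under the flange: 34 mm long along x (the same way as the wings), 18 wide, 9 high, with a tapered foot (28 x 12 mm) 3 mm further down; the lowest point is 34 mm under the flange. The round neck above it is 17 mm thick and 22 mm long. With the wings along the rail it passes the slot; turned across either way, it is caught 2 mm under the lips; nothing stops the turn.
- rack: White rack for accessories fixed on the bench, 84 x 240 x 50 mm high, on the left or on the right in front of the robot. Origin under its centre on the bench, long side along its y, z up. Three pockets (24 along x, 40 along y, 42 deep) at y = -76, 0 and +76 mm; the bolt stands in one of them with its wings along the rack's y and its flange on the rack's top.
- filter_mid (a point): Bystander in the rack: black post (flange 54 mm round) with a round amber filter 60 mm across, 92 mm tall above the rack; this point is 30 mm above the flange's underside.
- knob_mid (a point): Bystander in the rack: steel post (flange 54 mm round) with a round blue knob 38 mm across, 60 mm tall above the rack; this point is 30 mm above the flange's underside.
- microscope: Ivory microscope, fixed, beside the rail's end: base 220 x 150 mm, 330 mm high to the top of the head, eyepieces up to 370 mm. Origin under the middle of its base on the bench. Not to be touched.
- slide_box: Bystander: flat blue box for glass slides, 85 x 208 x 34 mm, lying on the bench. Origin under its centre.
- glue_stick: Bystander: white and green glue stick standing upright, 28 mm round, 92 mm tall, beyond the rail. Origin under its centre.
- wash_bottle: Bystander: pale wash bottle with red cap and spout, 62 mm round, 166 mm tall (the thin spout reaches 50 mm sideways at the top), standing between the rack and the slide box. Origin under its centre.
- petri_dish: Bystander: glass dish, 90 mm round, 15 mm high, beyond the rail. Origin under its centre.
- beaker: Bystander: glass beaker, 68 mm round, 90 mm tall, beyond the rail. Origin under its centre.

How it is judged:
By the outcome, as a careful person would: the job done as asked, in the order asked, and still so for the second after the job is handed in, with the robot touching nothing.
It also fails if it takes over 59 s, if anything falls off the work surface, if the arm or the gripper's body presses on something with over 40 N, if the wrist force passes 120 N, or if a joint passes its speed limit or range.

## Working session

There is one attempt and no reset: what is moved stays moved. The work goes in short steps, Python scripts to look and compute and a tool call to move; the robot and the scene stay as the last step left them, time stands still between calls to the robot, and variables do not carry over. Pictures are saved under pics/ and viewed, and the job is handed in when it is done.

Besides the shell and the picture viewer there is one more tool, called after "Emit:" by a JSON object that holds its "method" and its "body", one argument or row to a line. move_arm: Moves the arm, as the interface text tells. Its arguments: {"type":"object","properties":{"moves":{"type":"array","items":{"type":"array","items":{"type":"number"}}},"squeeze":{"type":"number"}},"required":["moves"]}

```bash
mkdir -p pics
cat > h.py <<'E'
import numpy as np,cv2,pickle
from station import robot
def snap(n,tag):
    c=robot.calibration(n); im,d=robot.read_camera(n)
    cv2.imwrite(f'pics/{tag}.png',im); pickle.dump((c,im,d),open(f'pics/{tag}.pkl','wb')); return c,im,d
def load(tag): return pickle.load(open(f'pics/{tag}.pkl','rb'))
def ray(c,u,v,fish=False):
    K=np.array(c['intrinsics']);x=(u-K[0,2])/K[0,0];y=(v-K[1,2])/K[1,1]
    if fish:
        r=np.hypot(x,y); d=np.array([x/r*np.sin(r),y/r*np.sin(r),np.cos(r)]) if r>1e-9 else np.array([0,0,1.])
    else: d=np.array([x,y,1.])
    R=np.array(c['R']); return -R.T@np.array(c['t']), R.T@d
def pt(c,d,u,v,fish=False):
    o,r=ray(c,u,v,fish)
    rc=np.array(c['R'])@r; return o+r*d[int(v),int(u)]/rc[2]
def proj(c,X,fish=False):
    p=np.array(c['R'])@np.array(X)+np.array(c['t']);K=np.array(c['intrinsics'])
    if fish:
        th=np.arctan2(np.hypot(p[0],p[1]),p[2]);n=np.hypot(p[0],p[1]);q=p[:2]/n*th
    else: q=p[:2]/p[2]
    return K[0,0]*q[0]+K[0,2],K[1,1]*q[1]+K[1,2]
def onplane(c,u,v,z,fish=False):
    o,r=ray(c,u,v,fish); return o+r*(z-o[2])/r[2]
E
python3 - <<'E'
from h import *
for n in ['side','top','wrist']:
    c,_,_=snap(n,n+'0'); print(n,np.round(c['intrinsics'],1).tolist(),np.round(-np.array(c['R']).T@c['t'],3))
print(robot.observe())
E
```

```text
side [[484.6, 0.0, 322.7], [0.0, 484.6, 252.2], [0.0, 0.0, 1.0]] [0.269 0.655 0.567]
top [[542.0, 0.0, 313.1], [0.0, 542.0, 228.5], [0.0, 0.0, 1.0]] [0.441 0.059 1.223]
wrist [[371.6, 0.0, 326.8], [0.0, 371.6, 236.0], [0.0, 0.0, 1.0]] [0.091 0.622 0.384]
{'t': 0.15, 'qpos': array([ 1.29301399e+00,  4.23677033e-01,  1.63047470e+00, -7.95595198e-06,
        1.08860057e+00, -1.90006154e-02]), 'joint_velocities': array([-0.00022299, -0.00055366, -0.00230151, -0.0010738 , -0.00098094,
        0.00223725]), 'effort': array([ 2.97976085e-04, -5.44991755e+01, -2.73920327e+01,  6.44757086e-02,
        2.04593316e-02, -7.98057999e-05]), 'position': array([0.1598066 , 0.60380802, 0.23308856]), 'orientation': array([-4.05333035e-01, -3.11516819e+00,  1.80310457e-03]), 'ft_force': array([-0.30844234,  0.14706981, -0.18994512]), 'moment': array([-0.05822563,  0.0025065 ,  0.02292293]), 'gripper_width': 0.08789782590870165}
```

View pics/top0.png

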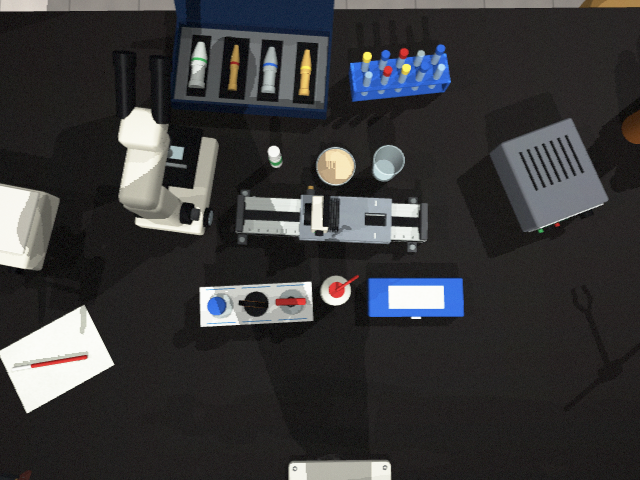

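View pics/side0.png

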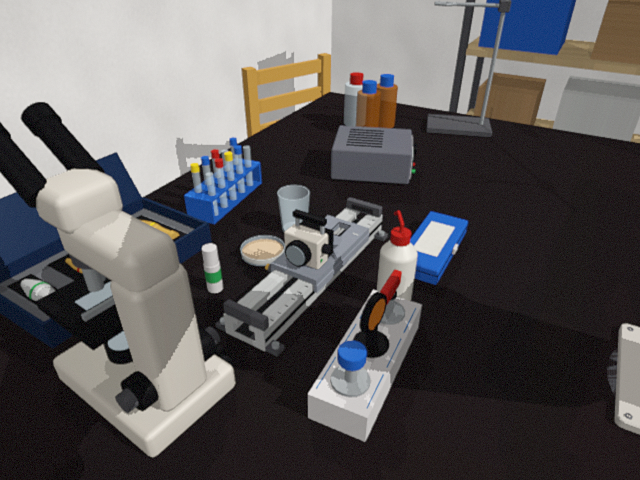

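View pics/wrist0.png

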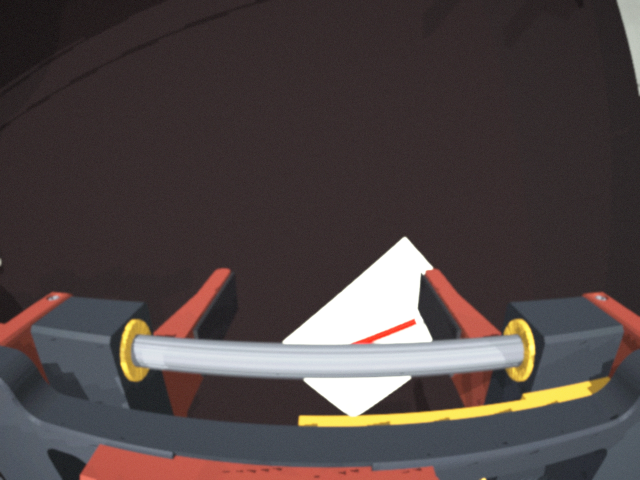

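Run:
```python
from h import *
c,im,d=load('top0')
cv2.imwrite('pics/z1.png',cv2.resize(im[180:335,190:440],None,fx=3.2,fy=3.2,interpolation=cv2.INTER_CUBIC))
c,im,d=load('side0')
cv2.imwrite('pics/z2.png',cv2.resize(im[190:360,210:400],None,fx=3.5,fy=3.5,interpolation=cv2.INTER_CUBIC))
c,im,d=load('top0')
for n,u,v in [('stopL',241,213),('stopR',424,222),('plate',300,235),('plate2',355,235),('rack',208,320),('rack2',305,290),('box',415,282),('bolt',290,302),('handle',333,212),('house',318,212)]:
    print(n,pt(c,d,u,v).round(4))
```

```text
stopL [0.6388 0.2068 0.0613]
stopR [ 0.6156 -0.1911  0.0577]
plate [0.5907 0.0792 0.0508]
plate2 [ 0.5896 -0.0408  0.0495]
rack [0.41   0.2775 0.0462]
rack2 [0.4714 0.0694 0.05  ]
box [ 0.4866 -0.1711  0.0347]
bolt [0.4459 0.0993 0.1173]
handle [0.6335 0.0084 0.0935]
house [0.6319 0.0403 0.1051]
```

View pics/z1.png

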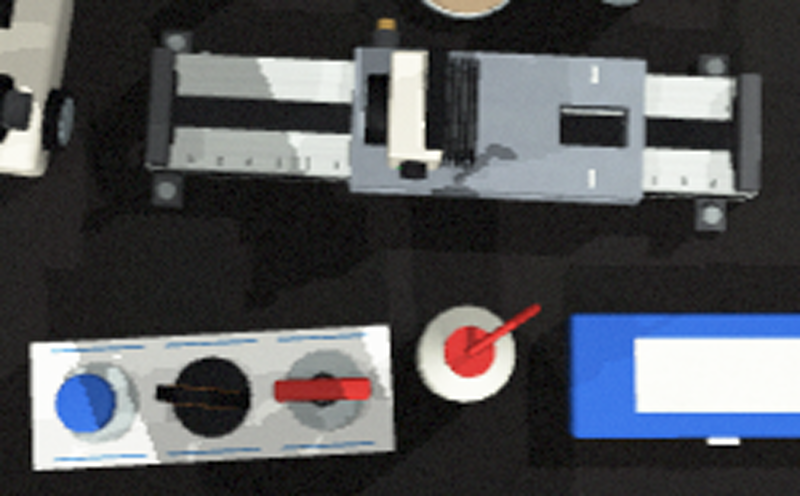

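View pics/z2.png

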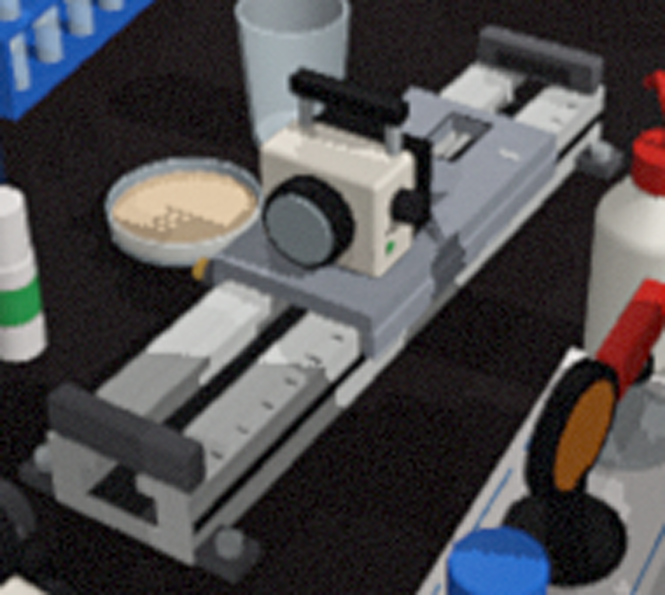

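```bash
cat > tri.py <<'E'
from h import *
def tri(obs):
    A=np.zeros((3,3));b=np.zeros(3);L=[]
    for c,u,v,f in obs:
        o,r=ray(c,u,v,f);r=r/np.linalg.norm(r);P=np.eye(3)-np.outer(r,r);A+=P;b+=P@o;L.append((o,P))
    X=np.linalg.solve(A,b); return X,[round(float(np.linalg.norm(P@(X-o)))*1000,1) for o,P in L]
E
python3 - <<'E'
from tri import *
t,tim,td=load('top0');s,sim,sd=load('side0')
T=lambda x,y:(t,190+(x+.5)/3.2-.5,180+(y+.5)/3.2-.5,False)
S=lambda x,y:(s,210+(x+.5)/3.5-.5,190+(y+.5)/3.5-.5,False)
a=onplane(*T(160,107)[:3],.062);b=onplane(*T(749,134)[:3],.062)
print('stops',a,b,'yaw of y',np.arctan2(a[1]-b[1],a[0]-b[0])*180/np.pi, np.linalg.norm(a-b), (a+b)/2)
o=onplane(*T(594,127)[:3],.052);print('opening',o)
m1=onplane(*T(595,73)[:3],.052);m2=onplane(*T(592,178)[:3],.052);print('marks',m1,m2,(m1+m2)/2)
u=(a-b)/np.linalg.norm(a-b);h=o+.11*u;h[2]=.134;print('handle',h,'top px z1',[(p-q)*3.2 for p,q in zip(proj(t,h),(190,180))],'side z2',[(p-q)*3.5 for p,q in zip(proj(s,h),(210,190))])
# rack
rc=[onplane(*T(x,y)[:3],.05) for x,y in[(31,344),(388,326),(395,449),(35,469)]];print('rack',np.round(rc,4),np.mean(rc,0))
e1=onplane(*T(276,390)[:3],.129);e2=onplane(*T(370,388)[:3],.129);print('bolt ends',e1,e2,(e1+e2)/2)
# depth red
hsv=cv2.cvtColor(tim,cv2.COLOR_BGR2HSV)
m=((hsv[...,0]<8)|(hsv[...,0]>172))&(hsv[...,1]>150);
ys,xs=np.where(m);k=(xs>265)&(xs<312)&(ys>285)&(ys<315)
P=np.array([pt(t,td,x,y) for x,y in zip(xs[k],ys[k])]);print(len(P),np.median(P,0),P.min(0),P.max(0))
# microscope pts in depth, near rail
P=[];H=[]
for y in range(40,250,2):
  for x in range(100,225,2):
    if td[y,x]>0:
      p=pt(t,td,x,y)
      if p[2]>.02:P.append(p)
P=np.array(P)
for lo,hi in[(.02,.06),(.06,.15),(.15,.25),(.25,.4)]:
  q=P[(P[:,2]>lo)&(P[:,2]<hi)];print(lo,hi,q.min(0),q.max(0))
E
```

```text
stops [0.63854133 0.20960208 0.062     ] [ 0.61596508 -0.18956642  0.062     ] yaw of y 86.76290187107745 0.39980642261468996 [0.62725321 0.01001783 0.062     ]
opening [ 0.62339309 -0.08577154  0.052     ]
marks [ 0.66092076 -0.08747102  0.052     ] [ 0.58825808 -0.08346071  0.052     ] [ 0.62458942 -0.08546586  0.052     ]
handle [0.62960457 0.02405295 0.134     ] top px z1 [np.float64(435.7814888495734), np.float64(97.99837658992574)] side z2 [np.float64(346.33254240313113), np.float64(97.18937465704451)]
rack [[0.48   0.2965 0.05  ]
 [0.4894 0.0565 0.05  ]
 [0.4076 0.0527 0.05  ]
 [0.3972 0.2924 0.05  ]] [0.44357068 0.17452767 0.05      ]
bolt ends [0.44707756 0.12709778 0.129     ] [0.44766977 0.06834952 0.129     ] [0.44737367 0.09772365 0.129     ]
192 [0.44776269 0.09740773 0.11427513] [0.44070649 0.05910418 0.10852569] [0.45402837 0.1279355  1.22311942]
0.02 0.06 [0.59874456 0.24925789 0.02010132] [1.05874156 0.44063818 0.055209  ]
0.06 0.15 [0.61227733 0.27686431 0.0630385 ] [0.78908334 0.42797874 0.14997105]
0.15 0.25 [0.61228711 0.27543903 0.15007595] [0.80559912 0.40302982 0.24984974]
0.25 0.4 [0.61570725 0.28559387 0.25002127] [0.87247427 0.39543767 0.38057786]
```

```bash
cat > plan.py <<'E'
from h import *
import sys
from scipy.spatial.transform import Rotation as Ro
def plan(xyz,ang):
    """ang: jaw-axis (tool y) angle deg in world; prints turn needed and shift in tool axes before/after the turn"""
    s=robot.observe();R=Ro.from_rotvec(s['orientation']);p=s['position'];M=R.as_matrix()
    a=np.radians(ang);y=np.array([np.cos(a),np.sin(a),0]);z=np.array([0,0,-1.]);x=np.cross(y,z)
    W=Ro.from_matrix(np.c_[x,y,z]);dr=(R.inv()*W).as_rotvec();d=np.array(xyz)-p
    print('t',s['t'],'pos',p.round(4),'jaw ang',np.degrees(np.arctan2(M[1,1],M[0,1])).round(2),'q',s['qpos'].round(3),'F',s['ft_force'].round(1),'w',round(s['gripper_width'],4))
    print('turn',dr.round(4),'shift before turn',(M.T@d).round(4),'after turn',(W.as_matrix().T@d).round(4))
E
python3 - <<'E'
from plan import *
plan([.6296,.0240,.26],86.76)
E
```

```text
t 0.15 pos [0.1598 0.6038 0.2331] jaw ang 75.17 q [ 1.293  0.424  1.63  -0.     1.089 -0.019] F [-0.3  0.1 -0.2] w 0.0879
turn [-1.200e-03 -1.000e-04 -2.022e-01] shift before turn [-0.6025 -0.4403 -0.0264] after turn [-0.5018 -0.5523 -0.0269]
```

Emit:
{"method": "move_arm", "body": {
  "moves": [
    [0,0,-0.015,0,0,-0.101,1],
    [0,0,-0.012,0,0,-0.101,1],
    [-0.031,-0.034,0,0,0,0,1],
    [-0.031,-0.034,0,0,0,0,1],
    [-0.031,-0.034,0,0,0,0,1],
    [-0.031,-0.034,0,0,0,0,1],
    [-0.031,-0.034,0,0,0,0,1],
    [-0.031,-0.034,0,0,0,0,1]
  ],
  "squeeze": 50
}}

```text
t: 0.95
position: [0.3348, 0.3883, 0.2606]
orientation: [-0.089, -3.14, 0.0]
ft_force: [-0.5, 0.9, 0.9]
gripper_width: 0.088
```

Emit:
{"method": "move_arm", "body": {
  "moves": [
    [-0.031,-0.034,0,0,0,0,1],
    [-0.031,-0.034,0,0,0,0,1],
    [-0.031,-0.034,0,0,0,0,1],
    [-0.031,-0.034,0,0,0,0,1],
    [-0.031,-0.034,0,0,0,0,1],
    [-0.031,-0.034,0,0,0,0,1]
  ]
}}

```text
t: 1.55
position: [0.509, 0.174, 0.2606]
orientation: [-0.089, -3.14, -0.0]
ft_force: [0.5, 0.4, -0.7]
gripper_width: 0.0877
```

Run:
```python
from plan import *
plan([.6296,.0240,.26],86.76)
snap('wrist','w1')
```

```text
t 1.55 pos [0.509  0.174  0.2606] jaw ang 86.74 q [ 0.307  0.263  1.798  0.     1.08  -1.207] F [ 0.5  0.4 -0.7] w 0.0877
turn [ 0.     -0.0001 -0.0004] shift before turn [-0.129  -0.1429  0.0006] after turn [-0.1289 -0.1429  0.0006]
```

View pics/w1.png

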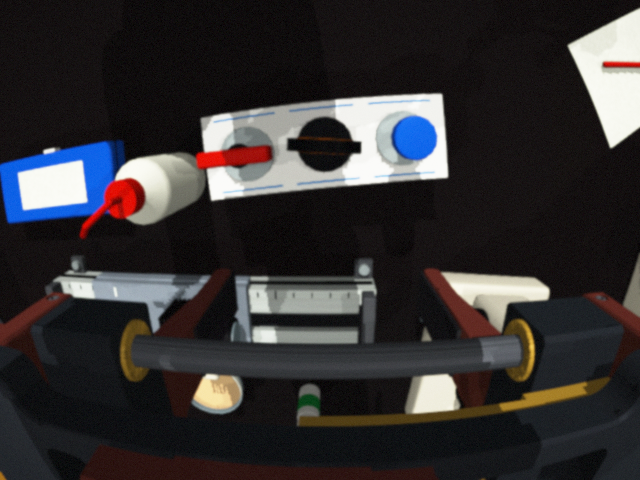

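Emit:
{"method": "move_arm", "body": {
  "moves": [
    [-0.032,-0.036,0,0,0,0,1],
    [-0.032,-0.036,0,0,0,0,1],
    [-0.032,-0.036,0,0,0,0,1],
    [-0.033,-0.035,0,0,0,0,1],
    [0,0,0,0,0,0,1]
  ]
}}

```text
t: 2.1
position: [0.6317, 0.0216, 0.2603]
orientation: [0.096, 3.138, -0.002]
ft_force: [-0.2, 0.1, -0.4]
gripper_width: 0.0879
```

Run:
```python
from plan import *
plan([.6296,.0240,.142],86.76)
c,_,_=snap('wrist','w2')
print(proj(c,[.6296,.0240,.134],True),proj(c,[.6233,-.0858,.052],True))
```

```text
t 2.1 pos [0.6317 0.0216 0.2603] jaw ang 86.5 q [ 1.600e-02  4.050e-01  1.592e+00 -1.000e-03  1.143e+00 -1.493e+00] F [-0.2  0.1 -0.4] w 0.0879
turn [-0.001   0.0018 -0.0045] shift before turn [0.0024 0.0023 0.1183] after turn [0.0022 0.0022 0.1183]
(np.float64(329.62089880197954), np.float64(228.18186897588924)) (np.float64(220.30661405241915), np.float64(209.23587084468264))
```

View pics/w2.png

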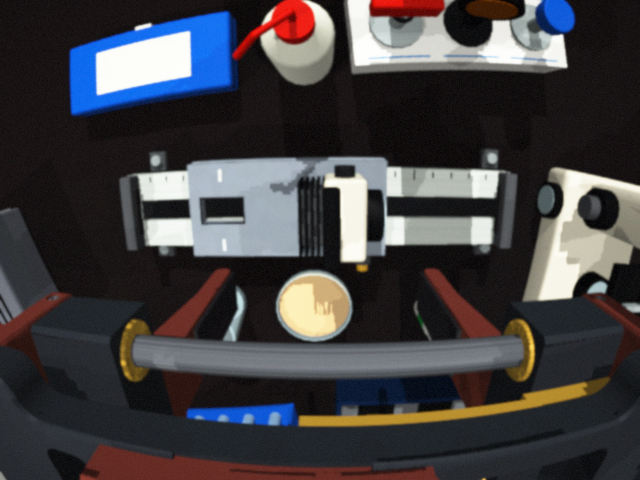

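Run:
```python
from tri import *
c,im,d=load('w2')
z=cv2.resize(im[140:280,115:400],None,fx=2.8,fy=2.8,interpolation=cv2.INTER_CUBIC)
z=np.clip(255*(z/255.)**.5,0,255).astype(np.uint8)
cv2.imwrite('pics/z3.png',z)
for dx in(-.033,.033):
  for dy in(-.007,.007):
    a=np.radians(86.76);X=np.array([.6296,.024,.14])+dx*np.array([np.sin(a),-np.cos(a),0])+dy*np.array([np.cos(a),np.sin(a),0])
    p=proj(c,X,True);print((p[0]-115)*2.8,(p[1]-140)*2.8)
```

```text
574.1356415855437 130.66414289117387
627.4433695138787 130.4809236493125
576.1919901860725 367.3103900927785
626.4623025293627 367.08880426028975
```

View pics/z3.png

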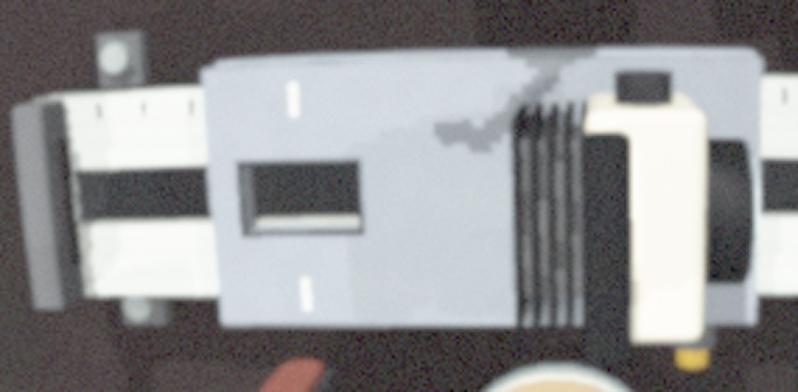

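Emit:
{"method": "move_arm", "body": {
  "moves": [
    [0.002,0.004,0.03,0,0,-0.004,1],
    [0,0,0.04,0,0,0,1],
    [0,0,0.04,0,0,0,1],
    [0,0,0.022,0,0,0,1],
    [0,0,0,0,0,0,0],
    [0,0,0,0,0,0,0],
    [0,0,0,0,0,0,0],
    [0,0,0,0,0,0,0]
  ],
  "squeeze": 40
}}

```text
t: 2.95
position: [0.6281, 0.0301, 0.1306]
orientation: [0.082, 3.137, 0.0]
ft_force: [0.1, -0.2, -0.3]
gripper_width: 0.0594
```

Run:
```python
from plan import *
plan([.6297,.0255,.128],86.76)
snap('wrist','w3');snap('side','s3')
```

```text
t 2.95 pos [0.6281 0.0301 0.1306] jaw ang 86.99 q [ 0.029  0.554  1.688  0.     0.897 -1.489] F [ 0.1 -0.2 -0.3] w 0.0594
turn [0.0003 0.003  0.004 ] shift before turn [-0.0018 -0.0045  0.0026] after turn [-0.0019 -0.0045  0.0026]
```

View pics/s3.png

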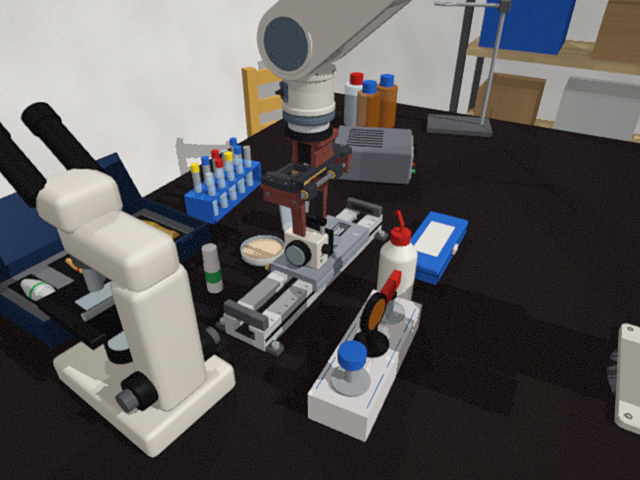

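Emit:
{"method": "move_arm", "body": {
  "moves": [
    [0,-0.004,0.002,0,0,0,0],
    [0,0,0,0,0,0,0],
    [0,0,0,0,0,0,0],
    [0,0,0,0,0,0,0],
    [0,0,0,0,0,0,0],
    [0,0,0,0,0,0,0]
  ]
}}

```text
t: 3.65
position: [0.6269, 0.0257, 0.1266]
orientation: [-0.083, -3.14, 0.0]
ft_force: [-0.1, -0.4, 0.0]
gripper_width: 0.0139
```

Run:
```python
from plan import *
plan([.6297,.0255,.128],86.76)
c,im,d=load('top0')
# carriage front edge to stop inner
T=lambda x,y:(c,190+(x+.5)/3.2-.5,180+(y+.5)/3.2-.5)
print(onplane(*T(353,120),.052),onplane(*T(173,108),.05), onplane(*T(643,130),.052),onplane(*T(738,134),.05))
```

```text
t 3.65 pos [0.6269 0.0257 0.1266] jaw ang 86.97 q [ 0.022  0.559  1.691 -0.     0.892 -1.496] F [-0.1 -0.4  0. ] w 0.0139
turn [-0.0001 -0.      0.0037] shift before turn [-0.0028 -0.     -0.0014] after turn [-0.0028 -0.     -0.0014]
[0.62990652 0.07898026 0.052     ] [0.63980172 0.20225274 0.05      ] [ 0.62097745 -0.11924525  0.052     ] [ 0.61785295 -0.18459251  0.05      ]
```

Emit:
{"method": "move_arm", "body": {
  "moves": [
    [0,0.006,0,0,0,0,0],
    [0,0.013,0,0,0,0,0],
    [0,0.016,0,0,0,0,0],
    [0,0.016,0,0,0,0,0],
    [0,0.016,0,0,0,0,0],
    [0,0.016,0,0,0,0,0],
    [0,0.012,0,0,0,0,0],
    [0,0.008,0,0,0,0,0]
  ]
}}

```text
t: 4.45
position: [0.6326, 0.1303, 0.1266]
orientation: [0.081, 3.14, 0.0]
ft_force: [3.6, -2.6, -2.3]
gripper_width: 0.0138
```

Run:
```python
from plan import *
plan([.6297,.0255,.128],86.76)
print(robot.observe()['moment'])
```

```text
t 4.45 pos [0.6326 0.1303 0.1266] jaw ang 87.03 q [ 0.185  0.581  1.647  0.     0.912 -1.335] F [ 3.6 -2.6 -2.3] w 0.0138
turn [0.0003 0.0007 0.0048] shift before turn [-0.0025 -0.1048 -0.0014] after turn [-0.003  -0.1048 -0.0014]
[-0.36642927 -0.54973456 -0.05765896]
```

Emit:
{"method": "move_arm", "body": {
  "moves": [
    [0,0.004,0,0,0,0,0],
    [0,0.003,0,0,0,0,0],
    [0,0.003,0,0,0,0,0],
    [0,0.002,0,0,0,0,0],
    [0,0.002,0,0,0,0,0]
  ]
}}

```text
t: 4.95
position: [0.6332, 0.1405, 0.1266]
orientation: [-0.084, -3.14, 0.003]
ft_force: [3.2, -6.0, -2.5]
gripper_width: 0.0134
```

Emit:
{"method": "move_arm", "body": {
  "moves": [
    [0,0.001,0,0,0,0,0],
    [0,0.001,0,0,0,0,0]
  ]
}}

```text
t: 5.15
position: [0.6334, 0.1435, 0.1266]
orientation: [0.084, 3.14, -0.001]
ft_force: [4.2, -3.6, -3.3]
gripper_width: 0.0138
```

Emit:
{"method": "move_arm", "body": {
  "moves": [
    [0,0.001,0,0,0,0,0],
    [0,0.001,0,0,0,0,0]
  ]
}}

```text
t: 5.35
position: [0.6334, 0.1453, 0.1266]
orientation: [0.083, 3.14, -0.003]
ft_force: [4.2, -11.7, -1.3]
gripper_width: 0.0136
```

Emit:
{"method": "move_arm", "body": {
  "moves": [
    [0,0.001,0,0,0,0,0],
    [0,0.001,0,0,0,0,0]
  ]
}}

```text
t: 5.55
position: [0.6334, 0.1454, 0.1266]
orientation: [-0.082, -3.14, 0.007]
ft_force: [4.1, -19.8, -0.9]
gripper_width: 0.0138
```

Emit:
{"method": "move_arm", "body": {
  "moves": [
    [0,0.001,0,0,0,0,0],
    [0,0.001,0,0,0,0,0]
  ]
}}

```text
t: 5.75
position: [0.6333, 0.1454, 0.1266]
orientation: [-0.082, -3.139, 0.012]
ft_force: [4.0, -28.7, 1.6]
gripper_width: 0.0136
```

Run:
```python
from plan import *
plan([.6297,.0255,.128],86.76)
snap('top','t4');snap('side','s4')
c,im,d=load('top0')
im=load('t4')[1]
cv2.imwrite('pics/z4.png',cv2.resize(im[180:335,190:440],None,fx=3.2,fy=3.2,interpolation=cv2.INTER_CUBIC))
```

```text
t 5.75 pos [0.6333 0.1454 0.1266] jaw ang 87.01 q [ 0.211  0.588  1.635 -0.009  0.922 -1.303] F [  4.  -28.7   1.6] w 0.0136
turn [-0.0074 -0.0008  0.0044] shift before turn [-0.0026 -0.12   -0.0005] after turn [-0.0031 -0.1199 -0.0014]
```

View pics/z4.png

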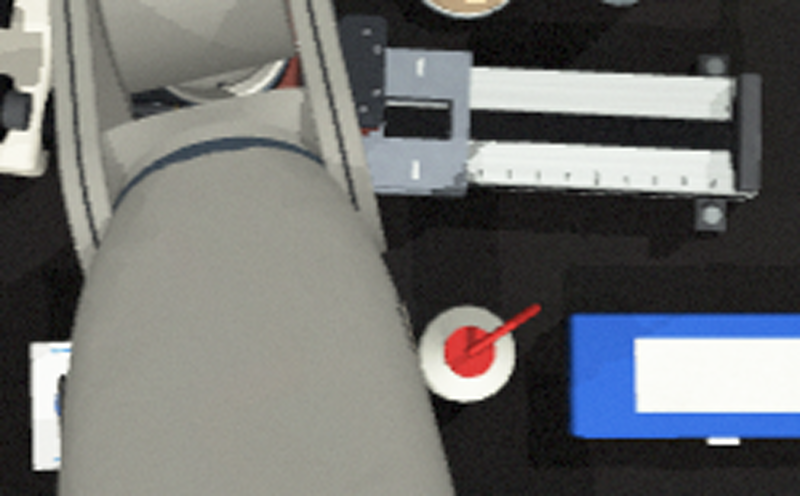

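View pics/s4.png

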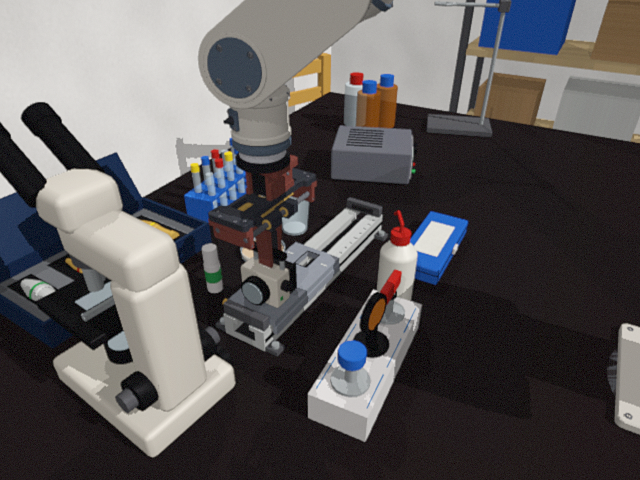

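Emit:
{"method": "move_arm", "body": {
  "moves": [
    [0,-0.002,0,0,0,0,0],
    [0,-0.002,0,0,0,0,0],
    [0,0,0,0,0,0,1],
    [0,0,0,0,0,0,1],
    [0,0,0,0,0,0,1],
    [0,0,0,0,0,0,1],
    [0,0,-0.01,0,0,0,1],
    [0,0,-0.02,0,0,0,1]
  ]
}}

```text
t: 6.65
position: [0.6321, 0.1466, 0.156]
orientation: [-0.082, -3.137, 0.001]
ft_force: [-0.0, -0.3, -0.9]
gripper_width: 0.0578
```

Run:
```python
from plan import *
from tri import tri
t=load('top0')[0];w=load('w1')[0]
im=load('w1')[1];cv2.imwrite('pics/z5.png',cv2.resize(im[90:215,185:465],None,fx=2.8,fy=2.8,interpolation=cv2.INTER_CUBIC))
T=lambda x,y,z:onplane(t,190+(x+.5)/3.2-.5,180+(y+.5)/3.2-.5,z)
print('open',T(418,119,.052),'marks',T(420,67,.052),T(416,169,.052))
plan([.50,.097,.26],2.35)
```

```text
open [0.63014992 0.03452755 0.052     ] marks [0.66630513 0.03268807 0.052     ] [0.59567231 0.03633411 0.052     ]
t 6.65 pos [0.6321 0.1466 0.156 ] jaw ang 86.99 q [ 0.21   0.549  1.623  0.     0.973 -1.309] F [-0.  -0.3 -0.9] w 0.0578
turn [-0.0029 -0.002   1.4773] shift before turn [ 0.1296 -0.0565 -0.1035] after turn [-0.0441 -0.134  -0.104 ]
```

View pics/z5.png

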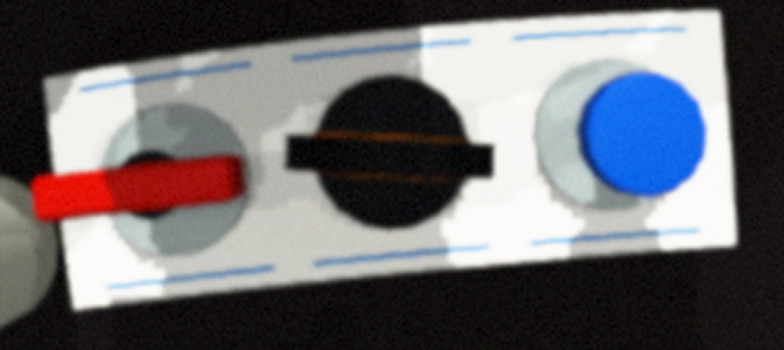

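Run:
```python
from tri import *
t=load('top0')[0];w,im,d=load('w1')
W=lambda x,y:(w,185+(x+.5)/2.8-.5,90+(y+.5)/2.8-.5,True)
T=lambda x,y:(t,190+(x+.5)/3.2-.5,180+(y+.5)/3.2-.5,False)
print('cam',-w['R'].T@w['t'])
print('grip tri',tri([W(138,187),T(323,389)]))
for z in(.129,):print(onplane(*W(33,198)[:3],z,True),onplane(*W(243,177)[:3],z,True))
print('flange',onplane(*W(175,180)[:3],.056,True),onplane(*T(322,389)[:3],.056))
r=[onplane(*W(x,y)[:3],.05,True) for x,y in[(44,78),(720,11),(738,245),(73,309)]];print(np.round(r,4),np.mean(r,0))
```

```text
cam [0.43816979 0.17787179 0.41210602]
grip tri (array([0.44751869, 0.09872561, 0.10075151]), [0.0, 0.0])
[0.44669668 0.07469925 0.129     ] [0.4464097  0.13552581 0.129     ]
flange [0.44758639 0.10075256 0.056     ] [0.44782577 0.10097434 0.056     ]
[[0.4063 0.0539 0.05  ]
 [0.3963 0.2945 0.05  ]
 [0.4809 0.2989 0.05  ]
 [0.4908 0.0569 0.05  ]] [0.44358893 0.17605508 0.05      ]
```

Emit:
{"method": "move_arm", "body": {
  "moves": [
    [0,0,-0.04,0,0,0,1],
    [0,0,-0.03,0,0,0.149,1],
    [0,0,-0.02,0,0,0.149,1],
    [0,0,0,0,0,0.149,1],
    [0,0,0,0,0,0.149,1],
    [0,0,0,0,0,0.149,1],
    [0,0,0,0,0,0.149,1],
    [0,0,0,0,0,0.149,1]
  ]
}}

```text
t: 7.45
position: [0.6332, 0.1468, 0.2476]
orientation: [1.644, 2.677, 0.001]
ft_force: [0.7, -0.6, -0.3]
gripper_width: 0.0876
```

Emit:
{"method": "move_arm", "body": {
  "moves": [
    [0,0,0,0,0,0.149,1],
    [0,0,0,0,0,0.149,1],
    [0,0,0,0,0,0.148,1]
  ]
}}

```text
t: 7.75
position: [0.6332, 0.1468, 0.2475]
orientation: [2.196, 2.247, 0.001]
ft_force: [0.2, 1.2, -0.6]
gripper_width: 0.0876
```

Run:
```python
from plan import *
plan([.4474,.0997,.25],1.5)
```

```text
t 7.75 pos [0.6332 0.1468 0.2475] jaw ang 1.32 q [0.209 0.445 1.56  0.    1.136 0.186] F [ 0.2  1.2 -0.6] w 0.0876
turn [ 0.0005 -0.0002 -0.0031] shift before turn [-0.0428 -0.1868 -0.0026] after turn [-0.0422 -0.187  -0.0025]
```

Emit:
{"method": "move_arm", "body": {
  "moves": [
    [-0.008,-0.037,0,0,0,0,1],
    [-0.008,-0.037,0,0,0,0,1],
    [-0.009,-0.038,0,0,0,0,1],
    [-0.009,-0.038,0,0,0,0,1],
    [-0.008,-0.037,0,0,0,0,1],
    [0,0,0,0,0,0,1],
    [0,0,0,0,0,0,1]
  ]
}}

```text
t: 8.45
position: [0.4478, 0.0993, 0.2478]
orientation: [2.188, 2.253, 0.003]
ft_force: [-0.7, 0.5, 0.7]
gripper_width: 0.0882
```

Run:
```python
from plan import *
plan([.4474,.0997,.095],1.5)
c,im,d=snap('wrist','w5')
print(proj(c,[.4474,.0997,.116],True))
```

```text
t 8.45 pos [0.4478 0.0993 0.2478] jaw ang 1.66 q [0.192 0.156 1.972 0.    1.011 0.163] F [-0.7  0.5  0.7] w 0.0882
turn [ 0.0022 -0.0004  0.0029] shift before turn [ 0.0003 -0.0008  0.1528] after turn [ 0.0004 -0.0004  0.1528]
(np.float64(325.9421004974197), np.float64(229.29950938166323))
```

View pics/w5.png

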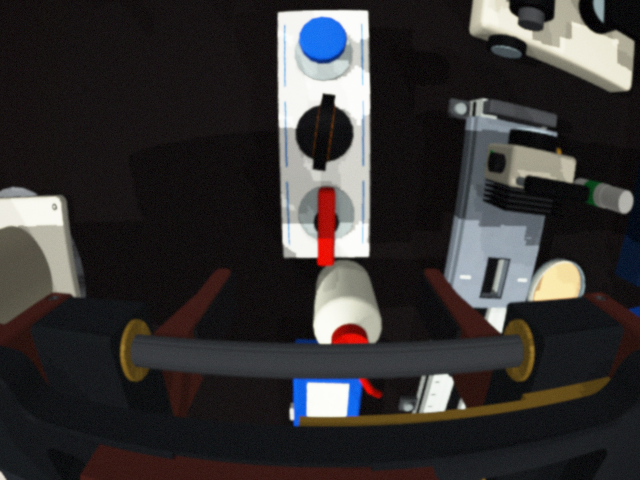

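Emit:
{"method": "move_arm", "body": {
  "moves": [
    [0,0,0.03,0,0,0,1],
    [0,0,0.045,0,0,0,1],
    [0,0,0.045,0,0,0,1],
    [0,0,0.025,0,0,0,1],
    [0,0,0.008,0,0,0,1],
    [0,0,0,0,0,0,0],
    [0,0,0,0,0,0,0],
    [0,0,0,0,0,0,0]
  ],
  "squeeze": 50
}}

```text
t: 9.3
position: [0.4489, 0.0995, 0.095]
orientation: [2.188, 2.252, 0.004]
ft_force: [0.3, -0.5, 0.4]
gripper_width: 0.0676
```

Emit:
{"method": "move_arm", "body": {
  "moves": [
    [0,0,0,0,0,0,0],
    [0,0,0,0,0,0,0],
    [0,0,0,0,0,0,0],
    [0,0,0,0,0,0,0],
    [0,0,0,0,0,0,0],
    [0,0,0,0,0,0,0],
    [0,0,0,0,0,0,0]
  ]
}}

```text
t: 10.0
position: [0.4475, 0.0991, 0.0936]
orientation: [-2.189, -2.253, 0.0]
ft_force: [-0.7, 0.4, 0.1]
gripper_width: 0.0143
```

Run:
```python
from plan import *
plan([.4474,.0997,.095],1.5)
c,im,d=snap('side','s6')
cv2.imwrite('pics/z6.png',cv2.resize(im[190:440,300:480],None,fx=2.4,fy=2.4))
```

```text
t 10.0 pos [0.4475 0.0991 0.0936] jaw ang 1.66 q [ 0.192  0.419  2.079 -0.     0.644  0.163] F [-0.7  0.4  0.1] w 0.0143
turn [-0.0002  0.0001  0.0028] shift before turn [ 0.0006 -0.     -0.0014] after turn [ 0.0006 -0.     -0.0014]
```

View pics/z6.png

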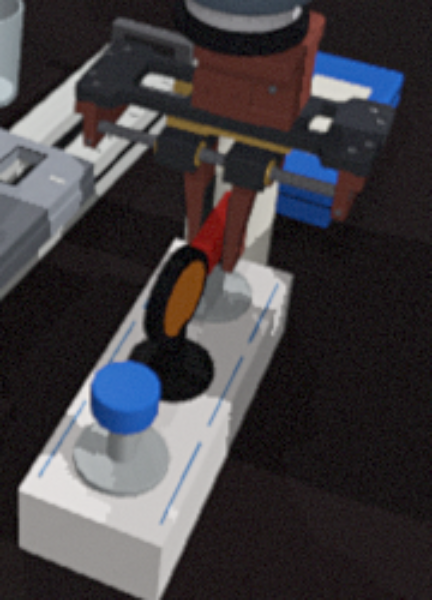

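Emit:
{"method": "move_arm", "body": {
  "moves": [
    [0,0,-0.01,0,0,0,0],
    [0,0,-0.03,0,0,0,0],
    [0,0,-0.045,0,0,0,0],
    [0,0,-0.045,0,0,0,0],
    [0,0,-0.04,0,0,0,0],
    [0,0,0,0,0,0,0]
  ]
}}

```text
t: 10.65
position: [0.4504, 0.0997, 0.2693]
orientation: [2.185, 2.249, 0.013]
ft_force: [0.8, 1.3, -1.6]
gripper_width: 0.0144
```

Run:
```python
from plan import *
plan([.6295,.035,.26],-3.15)
c,im,d=snap('side','s7')
cv2.imwrite('pics/z7.png',cv2.resize(im[120:400,280:480],None,fx=2.4,fy=2.4))
c,im,d=snap('wrist','w7')
```

```text
t 10.65 pos [0.4504 0.0997 0.2693] jaw ang 1.66 q [ 0.192  0.128  1.95  -0.     1.054  0.163] F [ 0.8  1.3 -1.6] w 0.0144
turn [ 0.0101 -0.0021  0.084 ] shift before turn [-0.0699  0.177   0.011 ] after turn [-0.0548  0.1824  0.0093]
```

View pics/z7.png

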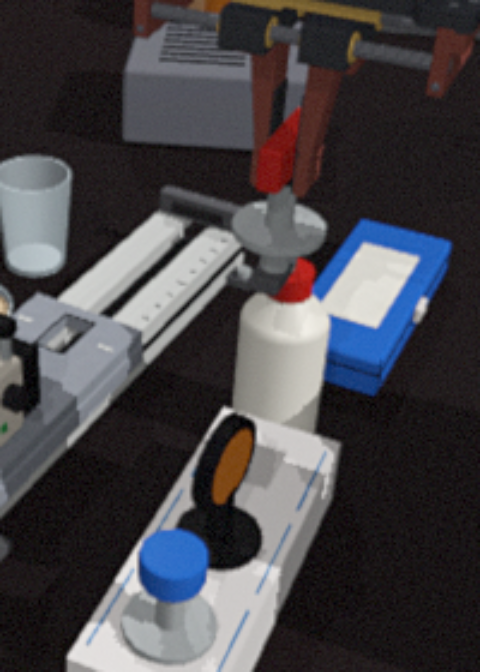

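View pics/w7.png

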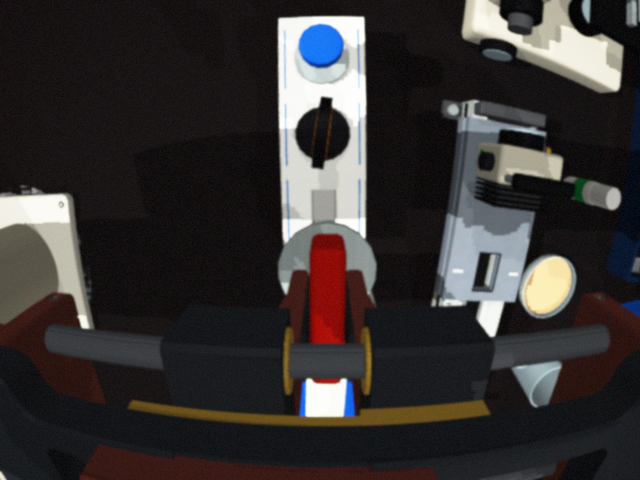

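Emit:
{"method": "move_arm", "body": {
  "moves": [
    [0,0,0,0,0,0.084,0],
    [-0.01,0.03,0,0,0,0,0],
    [-0.012,0.04,0,0,0,0,0],
    [-0.012,0.04,0,0,0,0,0],
    [-0.012,0.04,0,0,0,0,0],
    [-0.009,0.03,0,0,0,0,0],
    [0,0,0,0,0,0,0],
    [0,0,0,0,0,0,0]
  ]
}}

```text
t: 11.55
position: [0.6227, 0.0341, 0.2607]
orientation: [-2.28, -2.156, 0.006]
ft_force: [-0.4, 0.6, -2.5]
gripper_width: 0.0143
```

Run:
```python
from plan import *
plan([.6295,.035,.19],-3.15)
c,im,d=snap('side','s8')
cv2.imwrite('pics/z8.png',cv2.resize(im[100:330,200:400],None,fx=3,fy=2.6*3/2.6))
c,im,d=snap('wrist','w8')
c,im,d=snap('top','t8')
cv2.imwrite('pics/z8t.png',cv2.resize(im[180:335,190:440],None,fx=3.2,fy=3.2,interpolation=cv2.INTER_CUBIC))
```

```text
t 11.55 pos [0.6227 0.0341 0.2607] jaw ang -3.19 q [0.036 0.395 1.606 0.    1.146 0.091] F [-0.4  0.6 -2.5] w 0.0143
turn [-0.0055  0.0004 -0.0007] shift before turn [0.0013 0.0071 0.0706] after turn [0.0013 0.0067 0.0707]
```

View pics/z8.png

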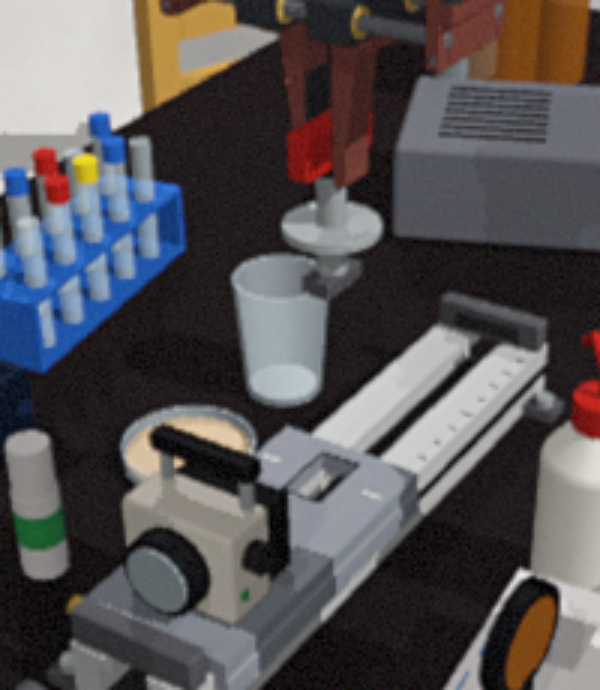

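View pics/w8.png

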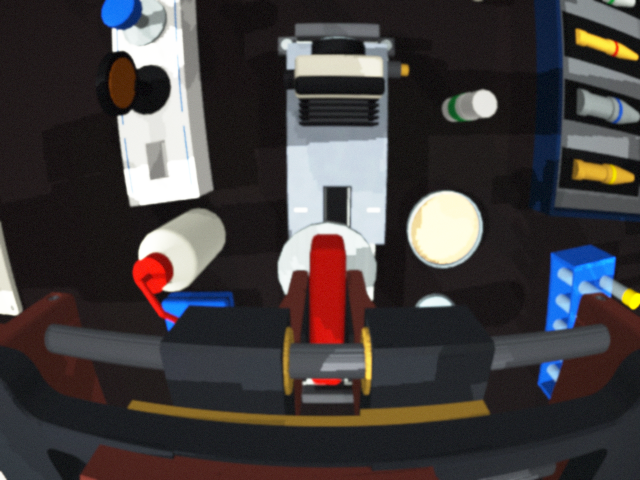

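View pics/z8t.png

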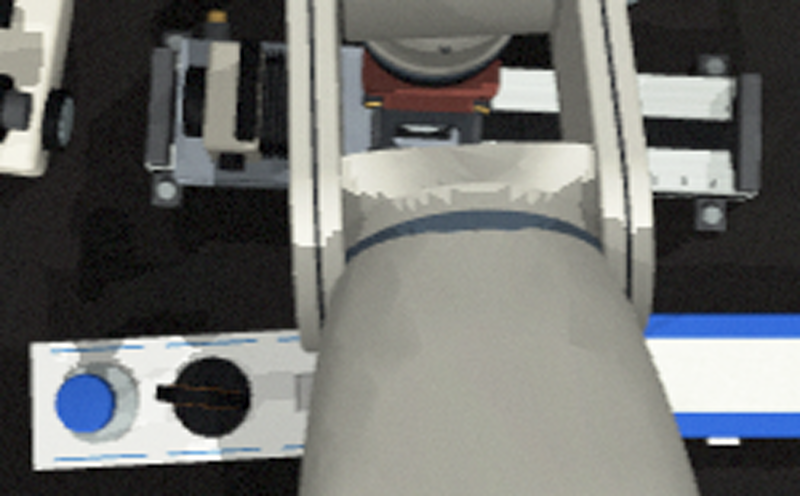

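Run:
```python
from tri import *
w=load('w8');im=w[1]
cv2.imwrite('pics/z9.png',cv2.resize(im[170:310,260:400],None,fx=5,fy=5,interpolation=cv2.INTER_CUBIC)[:600])
w=load('w7');cv2.imwrite('pics/z10.png',cv2.resize(w[1][230:310,430:540],None,fx=7,fy=7,interpolation=cv2.INTER_CUBIC))
w=load('s8');cv2.imwrite('pics/z11.png',cv2.resize(w[1][235:285,280:345],None,fx=11,fy=11,interpolation=cv2.INTER_CUBIC))
```

```text
(no output)
```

View pics/z9.png

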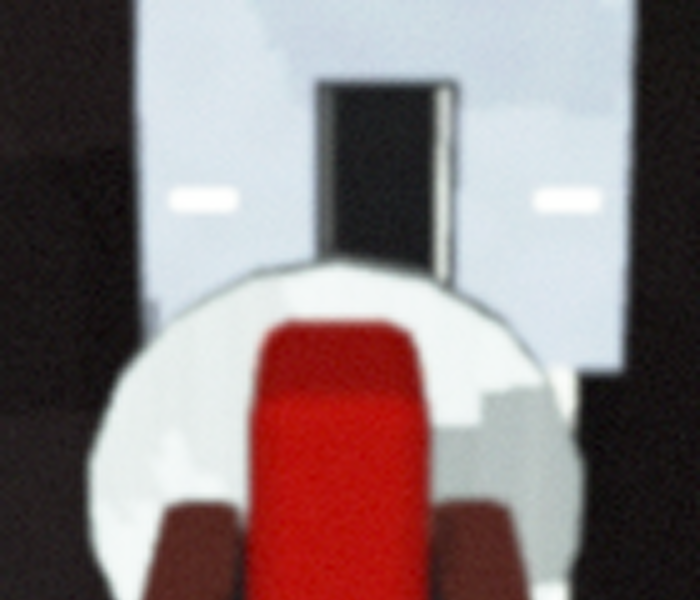

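View pics/z10.png

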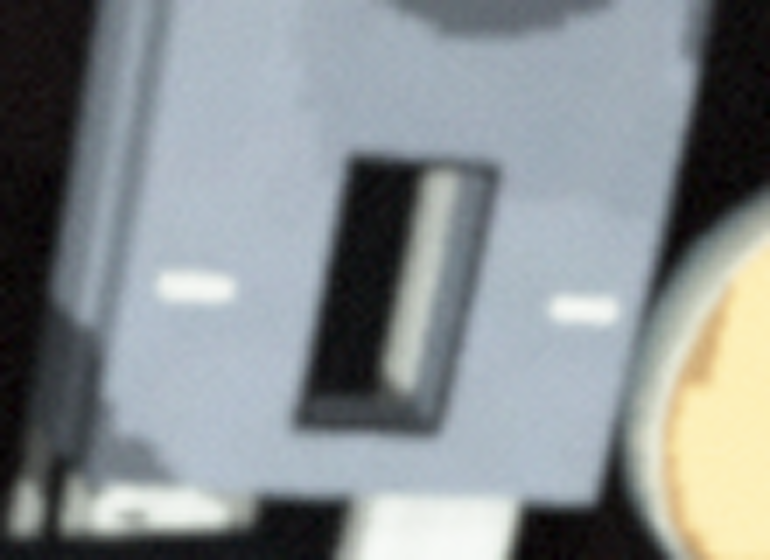

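View pics/z11.png

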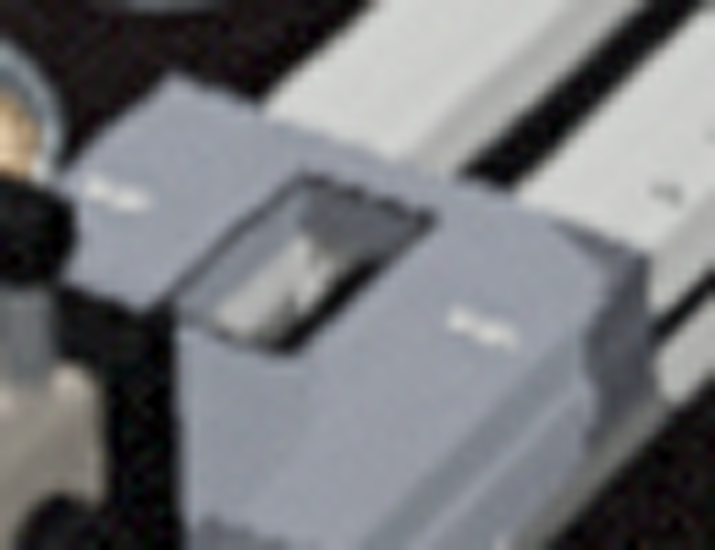

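Run:
```python
from tri import *
w8=load('w8')[0];w7=load('w7')[0];s8=load('s8')[0];t4=load('t4')[0]
f=lambda c,s,ox,oy,fi:(lambda x,y:(c,ox+(x+.5)/s-.5,oy+(y+.5)/s-.5,fi))
A=f(w8,5,260,170,True);B=f(w7,7,430,230,True);C=f(s8,11,280,235,False);D=f(t4,3.2,190,180,False)
P=lambda o,z=.052:onplane(o[0],o[1],o[2],z,o[3])
for n,o1,o2 in[('w8',A(204,199),A(568,200)),('w7',B(196,288),B(583,311)),('s8',C(482,327),C(117,193)),('t4',D(416,169),D(420,67))]:
    a,b=P(o1),P(o2);print(n,a.round(4),b.round(4),((a+b)/2).round(4),'ang',np.degrees(np.arctan2(b[1]-a[1],b[0]-a[0])).round(2))
print('open w7',np.mean([P(B(*p)) for p in[(348,157),(498,163),(440,433),(296,427)]],0))
print('open s8',np.mean([P(C(*p)) for p in[(312,178),(435,213),(290,350),(175,308)]],0))
print('tri m1',tri([A(204,199),B(196,288),C(482,327),D(416,169)]));print('tri m2',tri([A(568,200),B(583,311),C(117,193),D(420,67)]))
print('tri m1 wrist',tri([A(204,199),B(196,288)]));print('tri m2',tri([A(568,200),B(583,311)]))
# bolt in hand in w8: tcp (.6227,.0341,.2607)
zf=.2607+.008-.053+.006
for x in (88,336.5,585):print('flange',P(A(x,480),zf))
print('flange far', P(A(336.5,262),zf)) # farthest +y
print('grip top end',P(A(340,322),.2607+.008+.013), P(A(340.5,400),.2607+.021))
```

```text
w8 [0.5952 0.0372 0.052 ] [0.6673 0.0332 0.052 ] [0.6313 0.0352 0.052 ] ang -3.17
w7 [0.5956 0.037  0.052 ] [0.6674 0.033  0.052 ] [0.6315 0.035  0.052 ] ang -3.23
s8 [0.5952 0.0338 0.052 ] [0.6673 0.0297 0.052 ] [0.6313 0.0318 0.052 ] ang -3.26
t4 [0.5957 0.0363 0.052 ] [0.6663 0.0327 0.052 ] [0.631  0.0345 0.052 ] ang -2.95
open w7 [0.63148851 0.03547368 0.052     ]
open s8 [0.62984632 0.03168679 0.052     ]
tri m1 (array([0.59494748, 0.0368849 , 0.05363617]), [0.8, 0.7, 1.3, 0.7])
tri m2 (array([0.66615897, 0.03316524, 0.05413975]), [1.0, 0.6, 0.9, 0.5])
tri m1 wrist (array([0.59528098, 0.03733079, 0.05276922]), [0.0, 0.0])
tri m2 (array([0.66720063, 0.03320656, 0.05237258]), [0.1, 0.1])
flange [0.59506583 0.03867116 0.2217    ]
flange [0.62229889 0.03732982 0.2217    ]
flange [0.64948404 0.03578547 0.2217    ]
flange far [0.62362856 0.06163017 0.2217    ]
grip top end [0.62466924 0.07079059 0.2817    ] [0.62438419 0.06485109 0.2817    ]
```

Emit:
{"method": "move_arm", "body": {
  "moves": [
    [0,0.009,0.01,0,0,0,0],
    [0,0,0.03,0,0,0,0],
    [0,0,0.04,0,0,0,0],
    [0,0,0.025,0,0,0,0],
    [0,0,0.01,0,0,0,0],
    [0,0,0,0,0,0,0],
    [0,0,0,0,0,0,0]
  ]
}}

```text
t: 12.4
position: [0.6341, 0.034, 0.1497]
orientation: [2.281, 2.159, 0.002]
ft_force: [0.5, 0.7, -1.4]
gripper_width: 0.0144
```

Run:
```python
from plan import *
plan([.6314,.0343,.0956],-3.17)
c,im,d=snap('side','s9')
cv2.imwrite('pics/z12.png',cv2.resize(im[180:310,250:370],None,fx=5,fy=4.6*5/4.6)[:600])
c,im,d=snap('wrist','w9')
cv2.imwrite('pics/z13.png',cv2.resize(im[150:310,240:420],None,fx=3.7,fy=3.7,interpolation=cv2.INTER_CUBIC))
```

```text
t 12.4 pos [0.6341 0.034  0.1497] jaw ang -3.14 q [0.035 0.537 1.663 0.    0.94  0.09 ] F [ 0.5  0.7 -1.4] w 0.0144
turn [ 0.0018 -0.0002  0.0005] shift before turn [ 0.0001 -0.0028  0.0541] after turn [ 0.0001 -0.0027  0.0541]
```

View pics/z12.png

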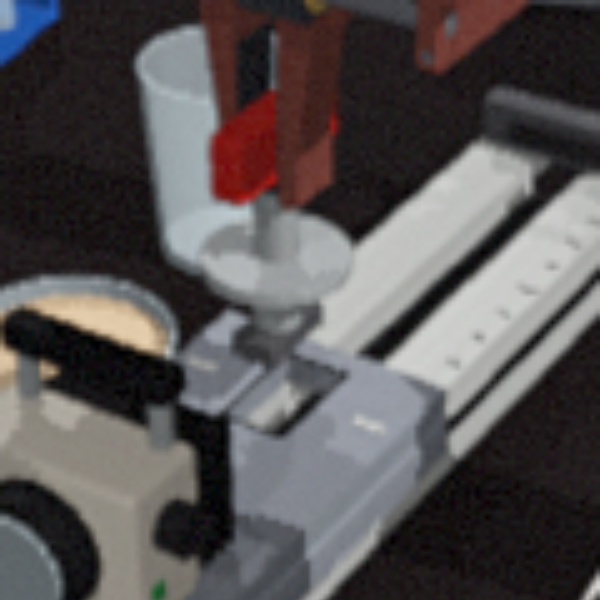

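View pics/z13.png

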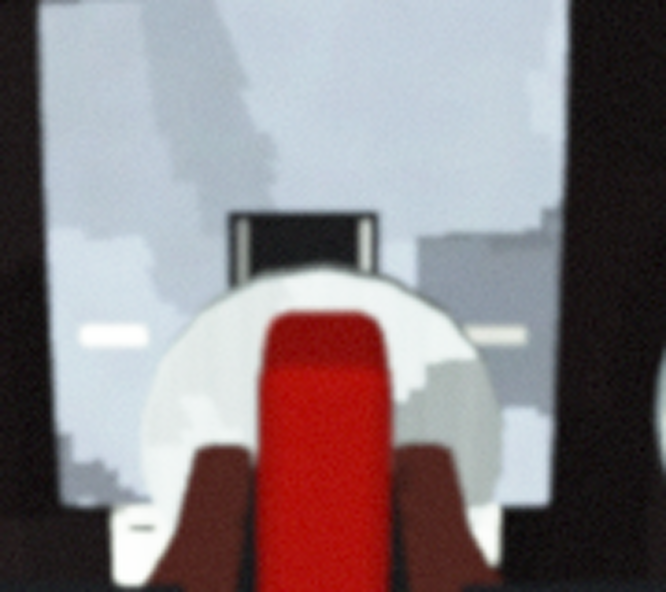

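Emit:
{"method": "move_arm", "body": {
  "moves": [
    [0,-0.003,0,0,0,0,0],
    [0,0,0,0,0,0,0],
    [0,0,0,0,0,0,0]
  ]
}}

```text
t: 12.8
position: [0.6304, 0.034, 0.1493]
orientation: [2.281, 2.159, 0.001]
ft_force: [-0.5, -0.8, -3.1]
gripper_width: 0.0143
```

Run:
```python
from plan import *
plan([.6311,.0345,.0956],-3.17)
c,im,d=snap('wrist','w10')
cv2.imwrite('pics/z14.png',cv2.resize(im[150:310,240:420],None,fx=3.7,fy=3.7,interpolation=cv2.INTER_CUBIC))
plan([.6311,.0345,.0956],-3.17)
```

```text
t 12.8 pos [0.6304 0.034  0.1493] jaw ang -3.15 q [0.035 0.533 1.672 0.    0.936 0.09 ] F [-0.5 -0.8 -3.1] w 0.0143
turn [ 0.0009 -0.0001  0.0003] shift before turn [0.0005 0.0007 0.0537] after turn [0.0005 0.0007 0.0537]
t 12.85 pos [0.6304 0.034  0.1491] jaw ang -3.15 q [0.035 0.533 1.672 0.    0.936 0.09 ] F [ 0.6  0.6 -2.5] w 0.0142
turn [ 0.0007 -0.0001  0.0003] shift before turn [0.0005 0.0007 0.0535] after turn [0.0005 0.0007 0.0535]
```

View pics/z14.png

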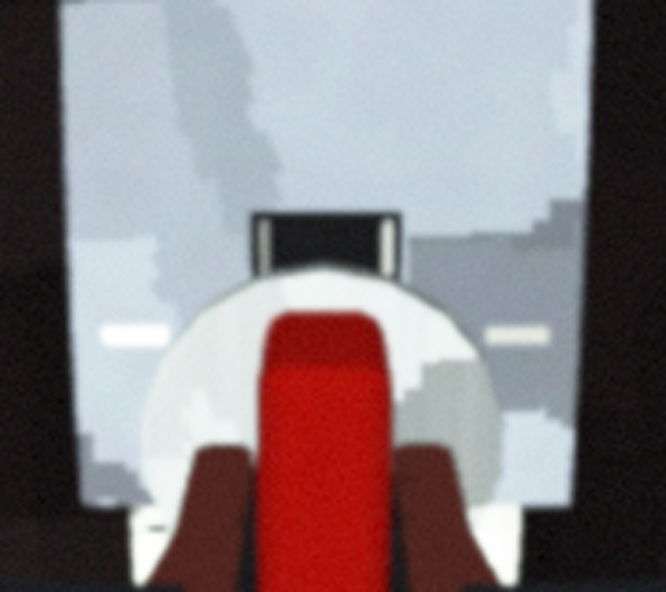

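Emit:
{"method": "move_arm", "body": {
  "moves": [
    [0.0005,0.0007,0.01,0,0,0,0],
    [0,0,0.01,0,0,0,0],
    [0,0,0.003,0,0,0,0],
    [0,0,0,0,0,0,0]
  ]
}}

```text
t: 13.25
position: [0.6302, 0.0345, 0.1243]
orientation: [-2.281, -2.158, 0.003]
ft_force: [0.6, 0.3, -1.7]
gripper_width: 0.0147
```

Emit:
{"method": "move_arm", "body": {
  "moves": [
    [0,0,0.004,0,0,0,0],
    [0,0,0.004,0,0,0,0],
    [0,0,0.004,0,0,0,0]
  ]
}}

```text
t: 13.55
position: [0.6311, 0.0345, 0.1135]
orientation: [2.281, 2.159, 0.0]
ft_force: [0.7, -0.4, -0.9]
gripper_width: 0.0142
```

Emit:
{"method": "move_arm", "body": {
  "moves": [
    [0,0,0.004,0,0,0,0],
    [0,0,0.004,0,0,0,0],
    [0,0,0.004,0,0,0,0],
    [0,0,0.001,0,0,0,0],
    [0,0,0,0,0,0,0],
    [0,0,0,0,0,0,0]
  ]
}}

```text
t: 14.15
position: [0.6311, 0.0345, 0.1008]
orientation: [2.282, 2.159, 0.0]
ft_force: [-0.6, 1.3, -1.9]
gripper_width: 0.0143
```

Emit:
{"method": "move_arm", "body": {
  "moves": [
    [0,0,0.001,0,0,0,0],
    [0,0,0.001,0,0,0,0],
    [0,0,0,0,0,0,0]
  ]
}}

```text
t: 14.45
position: [0.6309, 0.0345, 0.0986]
orientation: [-2.282, -2.159, 0.0]
ft_force: [1.2, -0.7, -2.1]
gripper_width: 0.0144
```

Emit:
{"method": "move_arm", "body": {
  "moves": [
    [0,0,0.001,0,0,0,0],
    [0,0,0.001,0,0,0,0],
    [0,0,0,0,0,0,0]
  ]
}}

```text
t: 14.75
position: [0.6308, 0.0345, 0.0965]
orientation: [-2.282, -2.159, 0.0]
ft_force: [-0.3, -0.9, -2.5]
gripper_width: 0.0143
```

Emit:
{"method": "move_arm", "body": {
  "moves": [
    [0,0,0.001,0,0,0,0],
    [0,0,0,0,0,0,0]
  ]
}}

```text
t: 14.95
position: [0.6311, 0.0345, 0.0957]
orientation: [2.281, 2.159, 0.0]
ft_force: [-0.7, 0.5, -2.0]
gripper_width: 0.0144
```

Run:
```python
from plan import *
plan([.6311,.0345,.0956],-3.17)
c,im,d=snap('side','s11')
cv2.imwrite('pics/z15.png',cv2.resize(im[200:310,250:370],None,fx=5,fy=5,interpolation=cv2.INTER_CUBIC)[:600])
plan([.6311,.0345,.0956],-3.17)
```

```text
t 14.95 pos [0.6311 0.0345 0.0957] jaw ang -3.15 q [ 0.036  0.607  1.691 -0.     0.843  0.091] F [-0.7  0.5 -2. ] w 0.0144
turn [ 0.0002 -0.      0.0004] shift before turn [-0.      0.      0.0001] after turn [-0.      0.      0.0001]
t 15.0 pos [0.6311 0.0345 0.0957] jaw ang -3.15 q [ 0.036  0.607  1.691 -0.     0.843  0.091] F [ 0.4  0.5 -1.6] w 0.0144
turn [ 0.0002 -0.      0.0003] shift before turn [0.     0.     0.0001] after turn [0.     0.     0.0001]
```

View pics/z15.png

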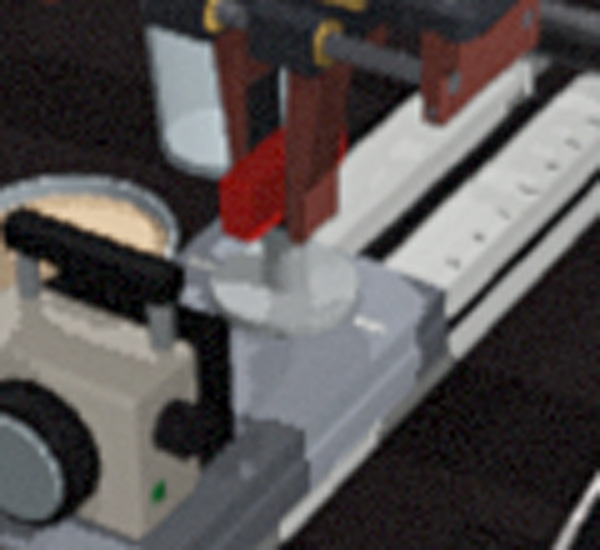

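Emit:
{"method": "move_arm", "body": {
  "moves": [
    [0,0,0.0005,0,0,0,0],
    [0,0,0.0005,0,0,0,0]
  ]
}}

```text
t: 15.2
position: [0.6311, 0.0345, 0.0956]
orientation: [2.282, 2.159, 0.0]
ft_force: [-4.2, 0.1, 9.7]
gripper_width: 0.0145
```

Emit:
{"method": "move_arm", "body": {
  "moves": [
    [0,0,0.0005,0,0,0,0],
    [0,0,0,0,0,0,0]
  ]
}}

```text
t: 15.4
position: [0.6311, 0.0345, 0.0956]
orientation: [2.281, 2.159, 0.0]
ft_force: [-3.2, -0.9, 10.7]
gripper_width: 0.0139
```

Emit:
{"method": "move_arm", "body": {
  "moves": [
    [0,0,0.0005,0,0,0,0],
    [0,0,0,0,0,0,0]
  ]
}}

```text
t: 15.6
position: [0.6311, 0.0345, 0.0955]
orientation: [2.281, 2.159, 0.0]
ft_force: [-6.0, -0.8, 14.5]
gripper_width: 0.0142
```

Emit:
{"method": "move_arm", "body": {
  "moves": [
    [0,0,-0.001,0,0,0,0],
    [0,0,0,0,0,-0.05,0],
    [0,0,0,0,0,-0.1,0],
    [0,0,0,0,0,-0.1,0]
  ]
}}

```text
t: 16.0
position: [0.6319, 0.0345, 0.0956]
orientation: [1.989, 2.43, 0.002]
ft_force: [0.3, -0.4, 4.6]
gripper_width: 0.0145
```

Emit:
{"method": "move_arm", "body": {
  "moves": [
    [0,0,0,0,0,-0.12,0],
    [0,0,0,0,0,-0.12,0],
    [0,0,0,0,0,-0.12,0],
    [0,0,0,0,0,-0.12,0]
  ]
}}

```text
t: 16.4
position: [0.632, 0.0345, 0.0956]
orientation: [1.353, 2.833, 0.002]
ft_force: [-0.5, 0.0, 5.3]
gripper_width: 0.0143
```

Emit:
{"method": "move_arm", "body": {
  "moves": [
    [0,0,0,0,0,-0.12,0],
    [0,0,0,0,0,-0.12,0],
    [0,0,0,0,0,-0.12,0],
    [0,0,0,0,0,-0.12,0],
    [0,0,0,0,0,-0.12,0],
    [0,0,0,0,0,-0.12,0],
    [0,0,0,0,0,-0.12,0],
    [0,0,0,0,0,0,0]
  ]
}}

```text
t: 17.2
position: [0.632, 0.0345, 0.0956]
orientation: [0.086, 3.138, 0.0]
ft_force: [-0.1, -0.1, 5.7]
gripper_width: 0.0144
```

Run:
```python
from plan import *
plan([.6311,.0345,.0956],86.85)
c,im,d=snap('side','s12')
cv2.imwrite('pics/z16.png',cv2.resize(im[200:310,250:370],None,fx=5,fy=5,interpolation=cv2.INTER_CUBIC)[:600])
plan([.6311,.0345,.0956],86.85)
```

```text
t 17.2 pos [0.632  0.0345 0.0956] jaw ang 86.87 q [ 0.036  0.608  1.691 -0.     0.841 -1.48 ] F [-0.1 -0.1  5.7] w 0.0144
turn [0.0002 0.0024 0.0003] shift before turn [ 0.0009 -0.0001  0.    ] after turn [ 0.0009 -0.0001  0.    ]
t 17.25 pos [0.632  0.0345 0.0956] jaw ang 86.68 q [ 0.036  0.608  1.691 -0.     0.841 -1.477] F [1.4 0.1 5.6] w 0.0143
turn [ 0.0002  0.0024 -0.003 ] shift before turn [ 0.0009 -0.0001  0.    ] after turn [ 0.0009 -0.0001  0.    ]
```

View pics/z16.png

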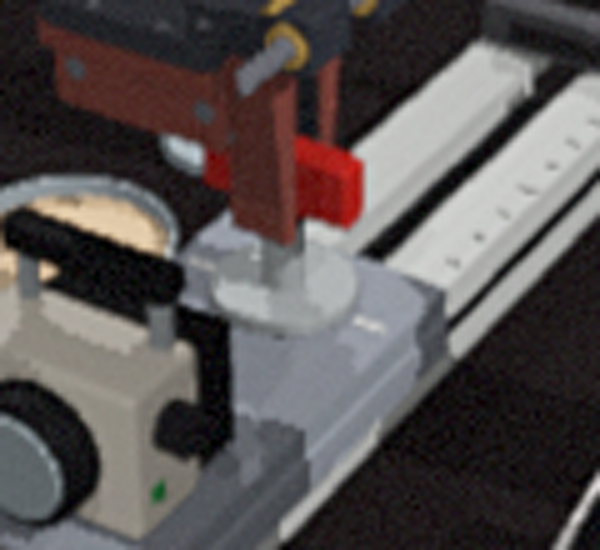

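Emit:
{"method": "move_arm", "body": {
  "moves": [
    [0,0,-0.0005,0,0,0,0],
    [0,0,0,0,0,0,0.7],
    [0,0,0,0,0,0,0.7],
    [0,0,0,0,0,0,0.7],
    [0,0,0,0,0,0,0.7],
    [0,0,0,0,0,0,0.7],
    [0,0,0,0,0,0,0.7]
  ]
}}

```text
t: 17.95
position: [0.6309, 0.0345, 0.0951]
orientation: [-0.088, -3.14, 0.0]
ft_force: [-0.5, 0.3, 0.5]
gripper_width: 0.0585
```

Emit:
{"method": "move_arm", "body": {
  "moves": [
    [0,0,-0.01,0,0,0,0.7],
    [0,0,-0.02,0,0,0,0.7],
    [0,0,-0.04,0,0,0,0.7],
    [0,0,-0.04,0,0,0,0.7],
    [0,0,-0.04,0,0,0,0.7],
    [0,0,0,0,0,0,0.7],
    [0,0,0,0,0,0,0.7]
  ]
}}

```text
t: 18.65
position: [0.6314, 0.0345, 0.2469]
orientation: [0.088, 3.138, 0.0]
ft_force: [-0.4, 0.7, -0.4]
gripper_width: 0.0617
```

Run:
```python
from plan import *
plan([.45,.02,.28],86.85)
c,im,d=snap('side','s13')
c,im,d=snap('wrist','w13')
```

```text
t 18.65 pos [0.6314 0.0345 0.2469] jaw ang 86.8 q [ 0.036  0.419  1.604 -0.     1.116 -1.479] F [-0.4  0.7 -0.4] w 0.0617
turn [ 0.0002  0.0028 -0.0008] shift before turn [ 0.1802 -0.0246 -0.0336] after turn [ 0.1803 -0.0244 -0.0331]
```

View pics/s13.png

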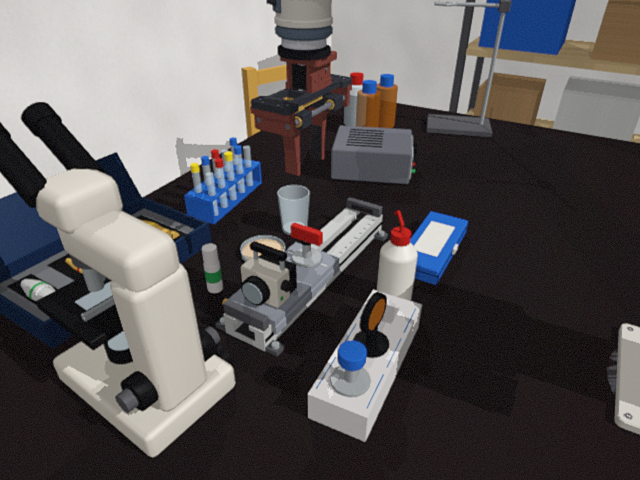

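View pics/w13.png

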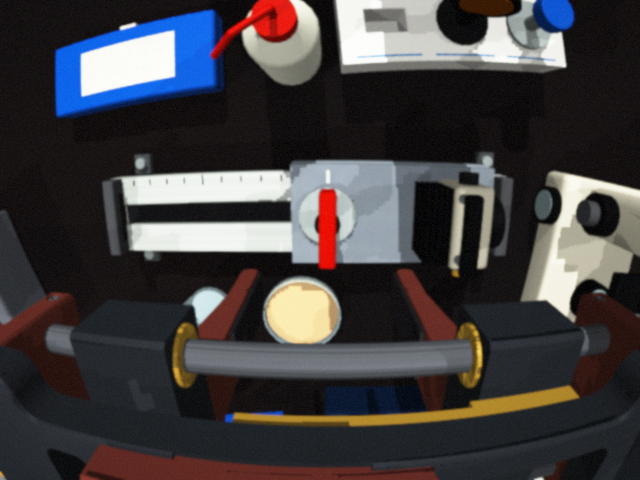

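Run:
```python
from h import *
c,im,d=load('w13');hsv=cv2.cvtColor(im,cv2.COLOR_BGR2HSV)
m=(((hsv[...,0]<8)|(hsv[...,0]>172))&(hsv[...,1]>170)).astype(np.uint8);m[:185]=0;m[272:]=0;m[:,:310]=0;m[:,345:]=0
ys,xs=np.where(m);P=np.array([onplane(c,x,y,.118,True)[:2] for x,y in zip(xs,ys)])
k=cv2.fitLine(P.astype(np.float32),cv2.DIST_L2,0,.01,.01).ravel();print('wing ang',np.degrees(np.arctan2(k[1],k[0])),P.mean(0),P.min(0),P.max(0))
P3=np.array([pt(c,d,x,y,True) for x,y in zip(xs,ys) if d[y,x]>0]);print('z grip',np.percentile(P3[:,2],[50,90]))
cv2.imwrite('pics/z17.png',cv2.resize(im[150:275,280:520],None,fx=3.3,fy=3.3,interpolation=cv2.INTER_CUBIC))
```

```text
wing ang -3.849036 [0.63042049 0.03485072] [0.59847411 0.02527555] [0.66295332 0.04292399]
z grip [0.11805916 0.11910317]
```

View pics/z17.png

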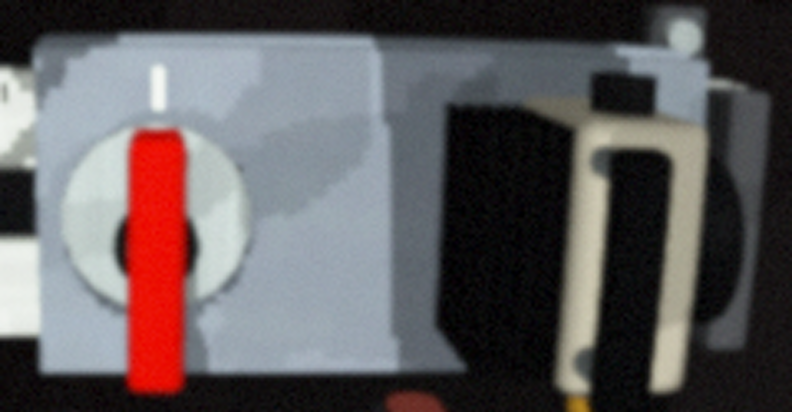

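Wings are at -3.8°, against -3.2° for the rail's x axis. The grip top is at 118 mm, as expected when seated, and the carriage is against the stop. Handing in.

Run:
```python
from h import *
print(robot.close_job(), robot.observe()['t'])
```

```text
the job is handed in; nothing more can be done
the job is handed in; nothing more can be done
```

The lamp carriage is home and the red bolt is locked across the rail. I handed the job in at about 19 s of the 59 s allowed.

- **Carriage:** I pushed it about 120 mm by its handle. It went over the ridge and hit a hard stop, with no movement as the push rose to 29 N. It was still against the stop in the last picture.
- **Bolt:** I lowered it through the opening with almost no force until the flange touched the plate at 14.5 N. I then eased that to about 5 N, turned it 90° and let go.
- **Last checks:**
    - The wings measure -3.8° and the marks' line -3.2°, so they are within about 0.6° of square.
    - The grip's top is at 118 mm; seated should be exactly 118.
    - The bolt's centre is within about 1 mm of the opening's centre.
    - The gripper is open and about 150 mm clear above the bolt.
    - In the last side picture the microscope and the other things on the bench and in the rack look unmoved; I compared these by eye only.
- **Disagreements:** The side camera put the opening about 3 mm lower in y than the top and wrist cameras. Taking the rail's centre from its end stops put the opening about 2 mm lower in x. I went with the wrist and top views, and the easy insertion bore that out.

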